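# True the corner of a tile mould with a square

### The job

The swinging board of the tile mould leans in. Take the corner square from the cork pad, lay it low on the mould's base board and press it gently into the corner, so that its outer faces sit flush on both boards without gaps and the swinging board is brought square; keep about 10 N on each board for a second, and never over 20 N. Then set the square down (do not drop it) in the middle of the cork pad and let go, leaving the corner true; touch the boards with nothing but the square, and leave the spatula, clay cone and cup where they are.

Things in the scene. Friction and masses are not known exactly. Their poses are not given: they have to be found in the camera images.
- mould_base: Plywood base board of the mould, 220 x 200 x 12 mm, fixed to the table. Origin at the centre of its underside, z up; x runs along the fixed board, away from the corner.
- corner (a point): The mould's inside corner, on top of the base board (12 mm above the table), 75 mm to -x and 70 mm to -y of the base board's centre; axes as the base board's. The fixed board's inner face is the plane y = 0; the swinging board's is x = 0 once square. Both faces start at this point.
- fixed_board: Brown wooden board, 150 long, 18 thick, 40 mm high, fixed on the base board. Origin at the corner; it reaches 150 mm along +x, its inner face is its plane y = 0 and the wood lies on the -y side. The square rubs on both boards: pressed hard on one, it drags when pushed towards the other, which then bears less than is pushed. So slide lightly, and press on both at the end.
- swing_board: Pale wooden board, 18 thick, 40 mm high, on a stiff upright pin at the corner (its origin); it reaches along its own +y to 130 mm. Inner face: its plane x = 0, wood on the -x side. Starts leaning in by 0.06 to 0.15 rad (+y end towards +x); square when parallel to the base board's axes, with no stop there. Stays where put; turning takes about 0.25 N m (2.5 N at 100 mm).
- square: Corner square, 0.2-0.33 kg: two aluminium legs, 18 wide, 22 mm high, and an upright blue grip. Origin at the outer heel, on the underside. Long leg along +x to 120 mm, outer face y = 0 (goes on the fixed board); short leg along +y to 100 mm, outer face x = 0 (on the swinging board). Heel notched 4 mm. Flush in the corner, its origin and axes are those of point corner. Starts flat on the pad.
- grip (a point): Point in the square's blue grip, at x = y = 42 mm, 67 mm above its underside; axes as the square's. The grip is an upright block 18 thick, 60 wide, 90 mm high from the underside, standing across the corner: thin along x + y of the square (45 degrees). Pinched here from above along that direction, the fingertips clear the boards.
- pad: Cork pad, 180 x 170 x 6 mm, fixed flat on the table. Origin at the centre of its underside.
- modelling_tool: Wooden modelling spatula, 160 mm long, lying between the mould and the pad. A bystander.
- clay_cone: Small grey clay cone, hard, 70 mm across, 60 mm high, between mould and pad on the robot's side. A bystander.
- water_cup: Clear cup, 72 mm across, 80 mm high, between mould and pad on the far side. A bystander.
Not all that is in view belongs to the job. What is shaped like the square but red is not meant.

How it is judged:
On the way, in this order (a step that is already met when the one before it is completed fails the run):
1. the square lies low on the base board and is pressed flush on both boards, the swinging board square: at least 3 N on each board for half a second (contact force between square and fixed_board above 3 N and contact force between square and swing_board above 3 N and z of square in the frame of corner below 0.007 m and x of square in the frame of corner below 0.002 m and y of square in the frame of corner below 0.002 m and angle between the x axis of each of square, swing_board and the x axis of mould_base, either way round below 0.02 rad), for 0.5 s.
2. the square is lowered onto the cork pad while still held, not dropped (horizontal distance between grip and pad below 0.05 m and z of square in the frame of pad below 0.012 m and contact force between the fingers and square above 1 N), for 0.02 s.
At the end, for the whole second after the job is handed in: The square stands flat and at rest on the cork pad, released, its grip within 50 mm of the pad's centre, and the swinging board is square to the fixed one within 0.02 rad (1.1 degrees) (horizontal distance between grip and pad below 0.05 m and z of square in the frame of pad below 0.009 m and angle between square's own z axis and vertical below 0.06 rad and linear speed of square below 0.02 m/s and angle between the x axis of swing_board and the x axis of mould_base, either way round below 0.02 rad); the robot touches nothing.
It fails at once if the square is pressed on a board with more than 20 N (contact force between square and fixed_board above 20 N or contact force between square and swing_board above 20 N).
It fails at once if the robot itself touches a board (contact force between any of the arm, the fingers and fixed_board above 1 N or contact force between any of the arm, the fingers and swing_board above 1 N).
It fails at once if the spatula, the clay cone or the cup is moved by more than 20 mm (distance of any of modelling_tool, clay_cone, water_cup from where it was at the start of the episode above 0.02 m).
It also fails if it takes over 67 s, if anything falls off the work surface, if the arm or the gripper's body presses on something with over 40 N, if the wrist force passes 120 N, or if a joint passes its speed limit or range.

### The arm

A 6-joint arm with a two-finger parallel gripper is mounted at the origin on the work surface. World frame = base frame: x ahead of the robot, y to its left, z up, the work surface at z = 0. Lengths are in m, angles in rad, forces in N, time in s.
With the tool pointing down it reaches from about 0.375 to 0.925 m from the base axis. Payload 5.7 kg.
Tool frame: the origin (TCP) lies midway between the tips of the shut fingers; the grasp point (between the pads) lies 19 mm behind it (hold_point_z is the z of the grasp point in the tool frame, in m); z points along the fingers, y is the line along which they close (so a half turn about z gives the same grasp; the last joint's range is limited). The gripper opens to 85 mm and grips with 20 to 120 N. Pads are 22 mm wide; open, the fingers measure 114 mm over their backs; the gripper's body (76 mm by 85 mm) begins 54 mm behind the grasp point. The pads swing forward as they close: fully open they stand 13 mm farther back than shut.
Start: joints at [-1.323, 0.359, 1.51, -0, 1.272, -0.115], TCP at [0.213, -0.561, 0.231] pointing down, gripper open.
Joint ranges: [-2.97, 2.97], [-1.01, 2.36], [0.21, 2.38], [-0.96, 4.11], [0.2, 2.71], [-2.98, 2.98]. Speed limits (rad/s): [2.39, 2.39, 3.14, 3.14, 3.14, 3.14].

### API

Orientations are given as a 3x3 rotation matrix whose columns are the frame's x, y, z axes.
In Python, from station import * gives the robot as it stands.
- The arm moves only by the tool jog_arm, never from a script. Its argument "deltas" is a list of rows, each a list of 7 numbers: the turn, a rotation vector about the tool's x, y, z in units of 6 degrees (1.0 is 6 degrees), then the shift along the tool's x, y, z in units of 30 mm (1.0 is 30 mm), then the gripper's target within -1 to 1 (shut at 1, half-way at 0, fully open at -1). In form: [[ax, ay, az, dx, dy, dz, grip], ...]. A call has exactly 8 rows; each row shifts and turns the commanded pose from where the row before left it, along the tool's axes as they then stand; what a row does not reach is not made up. A row lasts 1/10 s, in which the tool goes at most 50 mm and 8.59 degrees, less where a joint would pass 70% of its speed; a pose out of reach is approached as far as the arm can. A call is refused whole if a number of a shift passes 1 or a number of a turn 1, either way. A call with a gripper value outside its range is refused whole. The fingers move at their own pace and stop on an object; "grip_force" is the grip in N (left out, the last holds). Time passes only in rows, so rows that do not move let the fingers close, or fill a call up. It gives the time, the measured TCP pose, the force, the opening and the grip force at its end, in the units of the state.
- get_obs(): the state, without advancing time (a new reading comes with each control period).
- capture(name): name is "side" or "top" or "wrist"; returns the picture (480x640x3 uint8, red, green, blue); there is no depth.
- camera_params(name): a dict with "fx", "fy", "cx", "cy" (pixels), "distortion" ([k1, k2, p1, p2, k3] as OpenCV has them; the pictures are not rectified), "camera_from_world" (4x4, takes a point from world to camera coordinates); the wrist camera has in their place "mount" (4x4, takes a point from camera to tool coordinates, whose origin is the TCP and whose axes are the flange's). Camera axes: x right, y up, looking along -z (the intrinsics and any distortion apply to the point x, -y, -z); pixel columns grow to the right and rows downward; lengths in m; the calibration is good to about 2 mm. A picture is of the moment at which its call begins: read the wrist's pose just before it. camera_params takes no time and is no camera call.
- job_done(): hands the job in; it is judged then, once.
Trained networks look in the newest picture that a camera, given by its name, has taken for a name from the list of things; names that differ only in an ending like _2 or _b are one class to them, and where a whole thing is asked for, a point or a joint stands for the part that bears it (a point fixed in the world has none). Each returns a list of dicts, best first, with "score" (0 to 1); they miss things now and then, are a little off and sometimes report something else, mostly with a low value. They report only what shows in the picture. A call takes as long as a camera call. They do not tell look-alikes from the thing itself.
- recognise(camera, target): "pixel" ([column, row] in pixels, amid what is visible of it).
- outline_of(camera, target): "region" (480x640 bool, what is visible of it) and "pixel" ([column, row] in pixels, amid what is visible of it).
The state is a dict: "time_s": time; "q": joint angles; "qd": joint speeds; "tau": joint torques, N m; "tcp_pos": TCP position; "orientation": TCP orientation; "ft_force": force on the tool from outside, world axes, zero at the start; "wrist_torque": the same for the moment, N m; "width": finger opening in m; "gripper_force": force on a finger pad.
Only numpy, scipy, OpenCV 4.12 (cv2) and the standard library are available. Lean on these libraries where they do the work, as an engineer would, in place of code of your own. Each camera call takes 0.05 s, during which the arm holds its last target. There are 200 camera calls.

## Working session

There is one attempt and no reset: what is moved stays moved. The work goes in short steps, Python scripts to look and compute and a tool call to move; the robot and the scene stay as the last step left them, time stands still between calls to the robot, and variables do not carry over. Pictures are saved under pics/ and viewed, at most 10 in all, crops included, and the job is handed in when it is done.

Besides the shell and the picture viewer there is one more tool, called after ">>>" as name([rows], argument=value, ...), one row to a line, values as JSON. jog_arm: Moves the arm, as the interface text tells. Its arguments: {"type":"object","properties":{"deltas":{"type":"array","items":{"type":"array","items":{"type":"number"}}},"grip_force":{"type":"number"}},"required":["deltas"]}

```bash
mkdir -p pics; cat > h.py <<'E'
from station import *
import numpy as np, cv2
def K(p): return np.array([[p['fx'],0,p['cx']],[0,p['fy'],p['cy']],[0,0,1.]]),np.array(p['distortion'],float)
def cfw(n,p,o=None):
    if 'camera_from_world' in p: return np.array(p['camera_from_world'])
    T=np.eye(4);T[:3,:3]=o['orientation'];T[:3,3]=o['tcp_pos'];return np.linalg.inv(T@np.array(p['mount']))
def ray(n,px,z,o=None):
    p=camera_params(n);k,d=K(p);u=cv2.undistortPoints(np.array(px,float).reshape(-1,1,2),k,d).reshape(-1,2)
    W=np.linalg.inv(cfw(n,p,o));dd=np.c_[u[:,0],-u[:,1],-np.ones(len(u))]@W[:3,:3].T;c=W[:3,3]
    return c+dd*((z-c[2])/dd[:,2])[:,None]
def proj(n,P,o=None):
    p=camera_params(n);k,d=K(p);T=cfw(n,p,o);c=np.atleast_2d(P)@T[:3,:3].T+T[:3,3]
    return cv2.projectPoints(c*[1,-1,-1],np.zeros(3),np.zeros(3),k,d)[0].reshape(-1,2)
E
python3 - <<'E'
from h import *
for n in ['top','side']:
    im=capture(n);cv2.imwrite(f'pics/{n}0.png',im[:,:,::-1])
    for t in ['square','mould_base','pad','fixed_board','swing_board','modelling_tool','clay_cone','water_cup']:
        print(n,t,[(np.round(r['pixel']),round(r['score'],2),np.round(ray(n,[r['pixel']],0.01)[0,:2],3)) for r in recognise(n,t)])
print(get_obs())
E
```

```text
top square [(array([411., 220.]), 0.8, array([ 0.488, -0.242])), (array([444., 314.]), 0.64, array([ 0.281, -0.312]))]
top mould_base [(array([201., 205.]), 0.96, array([0.525, 0.219]))]
top pad [(array([392., 210.]), 0.61, array([ 0.51 , -0.201]))]
top fixed_board [(array([237., 193.]), 0.86, array([0.55 , 0.139])), (array([295., 124.]), 0.65, array([0.704, 0.01 ]))]
top swing_board [(array([214., 237.]), 0.67, array([0.454, 0.19 ]))]
top modelling_tool [(array([302., 186.]), 0.94, array([ 0.564, -0.004]))]
top clay_cone [(array([297., 253.]), 0.67, array([0.417, 0.009])), (array([412., 221.]), 0.52, array([ 0.486, -0.245]))]
top water_cup [(array([298., 124.]), 0.86, array([0.703, 0.005]))]
side square [(array([361., 202.]), 0.57, array([ 0.506, -0.229])), (array([254., 315.]), 0.17, array([0.472, 0.178]))]
side mould_base [(array([228., 313.]), 0.9, array([0.516, 0.209]))]
side pad [(array([348., 216.]), 0.88, array([ 0.499, -0.17 ]))]
side fixed_board [(array([239., 274.]), 0.92, array([0.573, 0.124]))]
side swing_board [(array([252., 317.]), 0.76, array([0.472, 0.182]))]
side mo
[... 375 characters left out ...]
 -1.15106042e-01]), 'qd': array([-7.19067184e-04,  8.98017498e-04,  5.35454891e-04,  9.80809361e-04,
        2.46432258e-05, -1.75374003e-03]), 'tau': array([ 2.88790921e-03, -5.27558827e+01, -2.79052126e+01, -2.91684876e-05,
        1.54285168e-03,  2.00402434e-05]), 'tcp_pos': array([ 0.21291915, -0.56091842,  0.23130151]), 'orientation': array([[ 9.34908873e-01,  3.54887868e-01, -6.70088019e-06],
       [ 3.54887868e-01, -9.34908871e-01,  6.06558531e-05],
       [ 1.52613141e-05, -5.90857563e-05, -9.99999998e-01]]), 'ft_force': array([-0.35430502, -0.46350977,  0.12913902]), 'wrist_torque': array([-0.03191537, -0.0150527 ,  0.00262973]), 'gripper_force': 0.0, 'width': 0.08520021580898339}
```

View pics/top0.png

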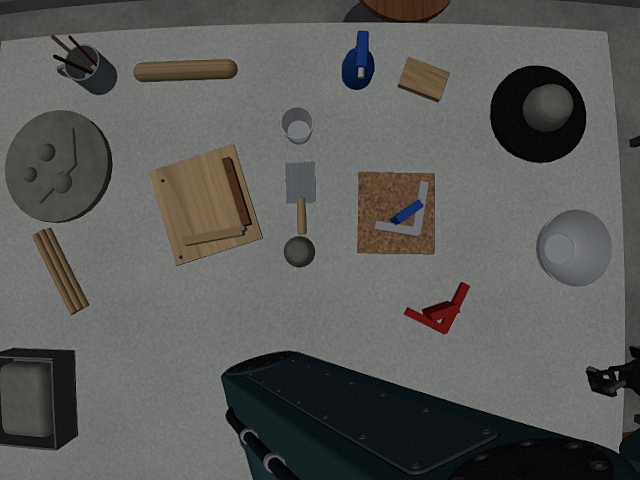

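View pics/side0.png

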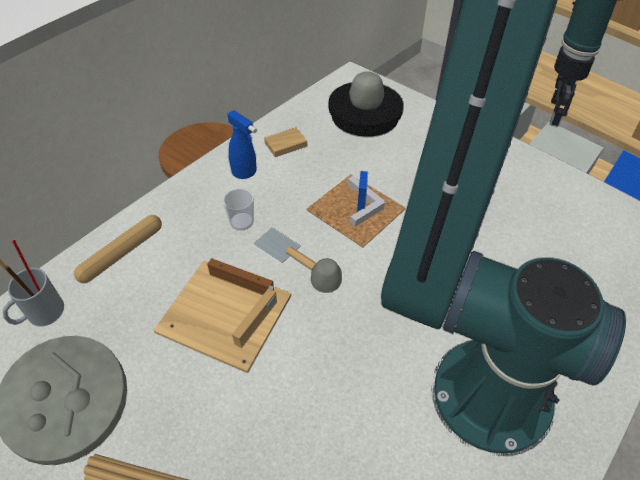

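```bash
cat >> h.py <<'E'
from scipy.optimize import minimize
def box(x0,x1,y0,y1,z0,z1): return np.array([[x,y,z] for x in(x0,x1) for y in(y0,y1) for z in(z0,z1)],float)/1000
BASE=[box(-110,110,-100,100,0,12)]
FIX=[box(0,150,-18,0,0,40)]
SW=[box(-18,0,0,130,0,40)]
PAD=[box(-90,90,-85,85,0,6)]
def rot(a): return np.array([[np.cos(a),-np.sin(a),0],[np.sin(a),np.cos(a),0],[0,0,1]])
g=np.array([[s*9,t*30,z] for s in(-1,1) for t in(-1,1) for z in(0,90)])/1000
SQ=[box(0,120,0,18,0,22),box(0,18,0,100,0,22),g@rot(np.pi/4).T+[.042,.042,0]]
def place(bs,v,z=0): return [b@rot(v[2]).T+[v[0],v[1],z] for b in bs]
def render(n,bs,o=None,S=4):
    m=np.zeros((480*S,640*S),np.uint8)
    for b in bs:
        h=cv2.convexHull(proj(n,b,o).astype(np.float32));cv2.fillConvexPoly(m,np.round((h*S+S/2-.5)).astype(np.int32),1)
    return cv2.resize(m.astype(np.float32),(640,480),interpolation=cv2.INTER_AREA)
def fit(views,bs,v0,z=0,st=(.02,.02,.15)):
    # views: list of (cam,mask,obs)
    def f(v):
        e=0
        for n,m,o in views:
            r=render(n,place(bs,v,z),o);e-=np.minimum(r,m).sum()/np.maximum(r,m).sum()
        return e/len(views)
    s=np.array([v0]+[np.array(v0)+np.eye(3)[i]*st[i] for i in range(3)])
    r=minimize(f,v0,method='Nelder-Mead',options=dict(initial_simplex=s,xatol=1e-4,fatol=1e-5,maxiter=150))
    return r.x,-r.fun
def outl(n,t,near=None):
    R=outline_of(n,t)
    if near is not None: R=[r for r in R if np.hypot(*(np.array(r['pixel'])-near))<40]
    return R[0]['region'].astype(np.float32) if R else None
E
python3 - <<'E'
from h import *
print(camera_params('wrist'))
m=outl('top','pad',(392,210));s=outl('top','square',(411,220))
print('pad',m.sum(), fit([('top',np.maximum(m,s),None)],PAD,(.5,-.2,0.)))
print('sq',s.sum(), fit([('top',s,None)],SQ,(.45,-.25,-.13),.006))
b=outl('top','mould_base');f=outl('top','fixed_board',(237,193));w=outl('top','swing_board')
u=np.maximum(np.maximum(b,f),w)
c=np.array([-.075,-.07,.012])
print('base',fit([('top',u,None)],BASE+[x+c for x in FIX],(.52,.21,.27)))
E
```

```text
{'fx': 382.9452524070946, 'fy': 382.9452524070946, 'cx': 317.48436280301775, 'cy': 234.9659719448742, 'distortion': array([-0.00505915,  0.        ,  0.        ,  0.        ,  0.        ]), 'mount': array([[ 7.47187456e-04,  9.63907674e-01,  2.66235680e-01,
         6.67813782e-02],
       [ 9.99999112e-01, -1.01391926e-03,  8.64413674e-04,
         1.20048243e-06],
       [ 1.10315646e-03,  2.66234798e-01, -9.63907576e-01,
        -1.42945335e-01],
       [ 0.00000000e+00,  0.00000000e+00,  0.00000000e+00,
         1.00000000e+00]])}
pad 4983.0 (array([ 0.50432694, -0.21087591, -0.0382899 ]), np.float64(0.9666365385055542))
sq 1119.0 (array([ 0.45121424, -0.25725327, -0.17738889]), np.float64(0.908603847026825))
base (array([0.52788864, 0.2117453 , 0.30444457]), np.float64(0.979961633682251))
```

```bash
cat >> h.py <<'E'
def plan(xyz,txdeg,N,o=None,grip=-1):
    """straight path from the measured pose, tool down; print rows"""
    o=o or get_obs();p=o['tcp_pos'];R=o['orientation'];a=np.degrees(np.arctan2(R[1,0],R[0,0]))
    d=(txdeg-a+180)%360-180;st=(np.array(xyz)-p)/N
    print('from',p.round(4),round(a,2),'turn',round(d,2))
    for i in range(N):
        t=np.radians(a+d*i/N);x=np.array([np.cos(t),np.sin(t)]);y=np.array([np.sin(t),-np.cos(t)])
        print([0,0,round(-d/N/6,2),round(x@st[:2]/.03,2),round(y@st[:2]/.03,2),round(-st[2]/.03,2),grip])
E
python3 -c "
from h import *
plan((.5,-.223,.225),124.9,24)"
```

```text
from [ 0.2129 -0.5609  0.2313] 20.79 turn 104.11
[0, 0, np.float64(-0.72), np.float64(0.54), np.float64(-0.3), np.float64(0.01), -1]
[0, 0, np.float64(-0.72), np.float64(0.56), np.float64(-0.26), np.float64(0.01), -1]
[0, 0, np.float64(-0.72), np.float64(0.58), np.float64(-0.21), np.float64(0.01), -1]
[0, 0, np.float64(-0.72), np.float64(0.59), np.float64(-0.17), np.float64(0.01), -1]
[0, 0, np.float64(-0.72), np.float64(0.6), np.float64(-0.12), np.float64(0.01), -1]
[0, 0, np.float64(-0.72), np.float64(0.61), np.float64(-0.08), np.float64(0.01), -1]
[0, 0, np.float64(-0.72), np.float64(0.62), np.float64(-0.03), np.float64(0.01), -1]
[0, 0, np.float64(-0.72), np.float64(0.62), np.float64(0.02), np.float64(0.01), -1]
[0, 0, np.float64(-0.72), np.float64(0.61), np.float64(0.06), np.float64(0.01), -1]
[0, 0, np.float64(-0.72), np.float64(0.61), np.float64(0.11), np.float64(0.01), -1]
[0, 0, np.float64(-0.72), np.float64(0.6), np.float64(0.15), np.float64(0.01), -1]
[0, 0, np.float64(-0.72), np.float64(0.58), np.float64(0.2), np.float64(0.01), -1]
[0, 0, np.float64(-0.72), np.float64(0.5
[... 262 characters left out ...]
t64(0.36), np.float64(0.01), -1]
[0, 0, np.float64(-0.72), np.float64(0.47), np.float64(0.4), np.float64(0.01), -1]
[0, 0, np.float64(-0.72), np.float64(0.44), np.float64(0.43), np.float64(0.01), -1]
[0, 0, np.float64(-0.72), np.float64(0.4), np.float64(0.47), np.float64(0.01), -1]
[0, 0, np.float64(-0.72), np.float64(0.37), np.float64(0.5), np.float64(0.01), -1]
[0, 0, np.float64(-0.72), np.float64(0.33), np.float64(0.52), np.float64(0.01), -1]
[0, 0, np.float64(-0.72), np.float64(0.29), np.float64(0.54), np.float64(0.01), -1]
[0, 0, np.float64(-0.72), np.float64(0.24), np.float64(0.57), np.float64(0.01), -1]
[0, 0, np.float64(-0.72), np.float64(0.2), np.float64(0.58), np.float64(0.01), -1]
```

Candidates for the square: aluminium with blue grip at top (411,220) – chosen; red look-alike at (444,314) – not; blue spray bottle (358,65) – not.

>>> jog_arm([
  [0,0,-0.72,0.54,-0.3,0.01,-1],
  [0,0,-0.72,0.56,-0.26,0.01,-1],
  [0,0,-0.72,0.58,-0.21,0.01,-1],
  [0,0,-0.72,0.59,-0.17,0.01,-1],
  [0,0,-0.72,0.6,-0.12,0.01,-1],
  [0,0,-0.72,0.61,-0.08,0.01,-1],
  [0,0,-0.72,0.62,-0.03,0.01,-1],
  [0,0,-0.72,0.62,0.02,0.01,-1],
])

```text
time_s: 1.95
tcp_pos: [0.3093, -0.4476, 0.2289]
orientation: [[0.566, 0.824, 0.0], [0.824, -0.566, -0.0], [0.0, 0.0, -1.0]]
ft_force: [0.0, -0.8, 0.2]
width: 0.0857
gripper_force: 0.0
```

>>> jog_arm([
  [0,0,-0.72,0.61,0.06,0.01,-1],
  [0,0,-0.72,0.61,0.11,0.01,-1],
  [0,0,-0.72,0.6,0.15,0.01,-1],
  [0,0,-0.72,0.58,0.2,0.01,-1],
  [0,0,-0.72,0.57,0.24,0.01,-1],
  [0,0,-0.72,0.55,0.28,0.01,-1],
  [0,0,-0.72,0.52,0.33,0.01,-1],
  [0,0,-0.72,0.5,0.36,0.01,-1],
])

```text
time_s: 2.75
tcp_pos: [0.4052, -0.3349, 0.2266]
orientation: [[-0.001, 1.0, 0.0], [1.0, 0.001, -0.0], [-0.0, 0.0, -1.0]]
ft_force: [0.6, 0.2, 0.7]
width: 0.0855
gripper_force: 0.0
```

>>> jog_arm([
  [0,0,-0.72,0.47,0.4,0.01,-1],
  [0,0,-0.72,0.44,0.43,0.01,-1],
  [0,0,-0.72,0.4,0.47,0.01,-1],
  [0,0,-0.72,0.37,0.5,0.01,-1],
  [0,0,-0.72,0.33,0.52,0.01,-1],
  [0,0,-0.72,0.29,0.54,0.01,-1],
  [0,0,-0.72,0.24,0.57,0.01,-1],
  [0,0,-0.72,0.2,0.58,0.01,-1],
])

```text
time_s: 3.55
tcp_pos: [0.5016, -0.2226, 0.2242]
orientation: [[-0.568, 0.823, 0.0], [0.823, 0.568, -0.0], [-0.0, 0.0, -1.0]]
ft_force: [0.1, -0.1, 0.6]
width: 0.0854
gripper_force: 0.0
```

```bash
python3 - <<'E'
from h import *
o=get_obs();im=capture('wrist');cv2.imwrite('pics/w1.png',im[:,:,::-1])
print(o['time_s'],o['tcp_pos'],o['ft_force'],o['orientation'].round(3).tolist())
s=outl('wrist','square');p=outl('wrist','pad')
if s is not None: print('sq',fit([('wrist',s,o)],SQ,(.451,-.257,-.177),.006,(.01,.01,.05)))
v=(.451,-.257,-.177)
E
```

```text
3.55 [ 0.50161247 -0.2226088   0.22417472] [ 0.08395441 -0.11414252  0.57753808] [[-0.568, 0.823, 0.0], [0.823, 0.568, -0.0], [-0.0, 0.0, -1.0]]
sq (array([ 0.451, -0.257, -0.177]), np.float64(-0.0))
```

View pics/w1.png

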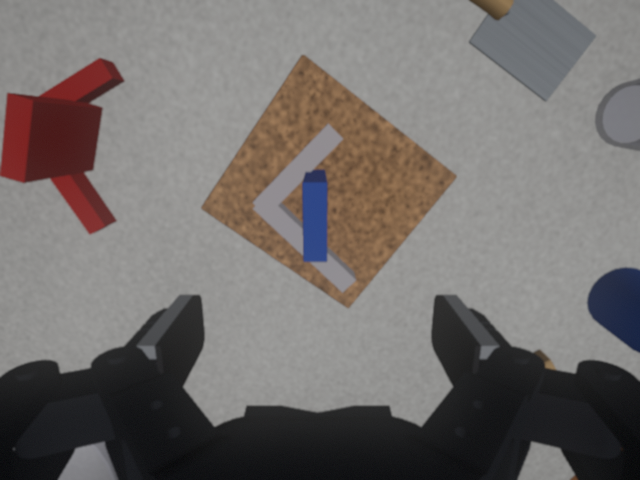

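The wrist view shows the blue-gripped square with its heel at (257,205) and grip at (315,215), under the tool and thin along the closing line; the red one is at (55,140).

```bash
python3 - <<'E'
from h import *
o=get_obs();im=capture('wrist')
s=outl('wrist','square',(305,215));p=outl('wrist','pad')
print(s.sum(),None if p is None else p.sum())
v,q=fit([('wrist',s,o)],SQ,(.451,-.257,-.177),.006,(.01,.01,.05));print('sq',v,q)
print('grip',(v[:2]+(rot(v[2])@[.042,.042,0])[:2]),'tx',np.degrees(v[2])+135)
if p is not None: print('pad',fit([('wrist',np.maximum(p,s),o)],PAD,(.504,-.211,-.04),0,(.01,.01,.05)))
m=render('wrist',place(SQ,v,.006),o)
vis=im.copy();vis[:,:,1]=np.maximum(vis[:,:,1],(cv2.Canny((m>.5).astype(np.uint8)*255,50,150)))
cv2.imwrite('pics/w1f.png',cv2.resize(vis[40:320,180:480,::-1],None,fx=2,fy=2))
E
```

```text
6425.0 26661.0
sq [ 0.44938532 -0.25579802 -0.17865566] 0.9647634029388428
grip [ 0.49818051 -0.2219302 ] tx 124.76378495771363
pad (array([ 0.50308727, -0.20954656, -0.02884324]), np.float64(0.9713409543037415))
```

View pics/w1f.png

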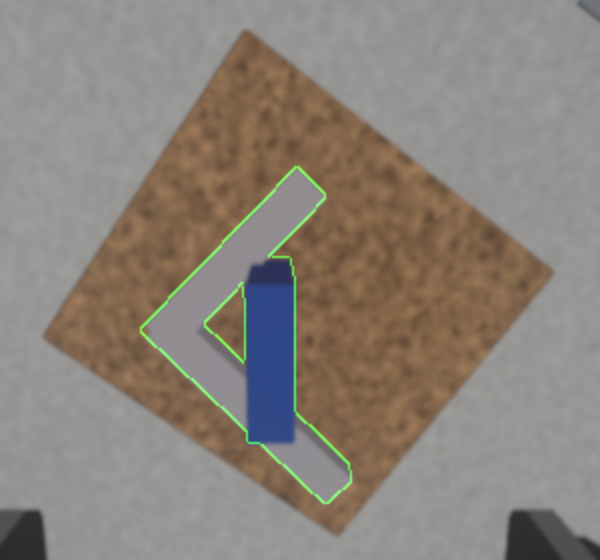

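>>> jog_arm([
  [0,0,0,0.08,-0.08,0.8,-1],
  [0,0,0,0,0,0.8,-1],
  [0,0,0,0,0,0.8,-1],
  [0,0,0,0,0,0.8,-1],
  [0,0,0,0,0,0.8,-1],
  [0,0,0,0,0,0.8,-1],
  [0,0,0,0,0,0.8,-1],
  [0,0,0,0,0,0.04,-1],
])

```text
time_s: 4.65
tcp_pos: [0.4953, -0.2221, 0.0524]
orientation: [[-0.564, 0.825, -0.005], [0.825, 0.564, 0.003], [0.005, -0.002, -1.0]]
ft_force: [-0.7, 1.4, -0.0]
width: 0.0853
gripper_force: 0.0
```

>>> jog_arm([
  [0,0,0,0,0,0,1],
  [0,0,0,0,0,0,1],
  [0,0,0,0,0,0,1],
  [0,0,0,0,0,0,1],
  [0,0,0,0,0,0,1],
  [0,0,0,0,0,0,1],
  [0,0,0,0,0,0,1],
  [0,0,0,0,0,0,1],
], grip_force=90)

```text
time_s: 5.45
tcp_pos: [0.4984, -0.2228, 0.0557]
orientation: [[-0.566, 0.824, 0.001], [0.824, 0.566, -0.001], [-0.001, 0.001, -1.0]]
ft_force: [-0.7, 1.0, 6.4]
width: 0.0165
gripper_force: 87.9
```

```bash
python3 - <<'E'
from h import *
o=get_obs();print(o['tcp_pos'],o['width'],o['ft_force'],o['gripper_force'],o['wrist_torque'])
E
```

```text
[ 0.49842618 -0.22281482  0.05568917] 0.016519341591768818 [-0.73231965  1.02091844  6.4154165 ] 87.92357683181763 [-0.05360159  0.23016627 -0.06018507]
```

>>> jog_arm([
  [0,0,0,0,0,-0.4,1],
  [0,0,0,0,0,-0.7,1],
  [0,0,0,0,0,-0.8,1],
  [0,0,0,0,0,-0.8,1],
  [0,0,0,0,0,-0.8,1],
  [0,0,0,0,0,-0.8,1],
  [0,0,0,0,0,-0.5,1],
  [0,0,0,0,0,0,1],
])

```text
time_s: 6.25
tcp_pos: [0.4988, -0.2232, 0.2015]
orientation: [[-0.566, 0.824, 0.004], [0.824, 0.566, -0.002], [-0.004, 0.002, -1.0]]
ft_force: [0.9, -1.1, -2.9]
width: 0.0175
gripper_force: 88.0
```

```bash
python3 - <<'E'
from h import *
o=get_obs();print(o['width'],o['ft_force'],o['wrist_torque'])
plan((.59,.179,.2),152.4,24,grip=1)
E
```

```text
0.017465906334214226 [ 0.94405057 -1.05584666 -2.93020944] [ 0.01860171  0.01784597 -0.0158493 ]
from [ 0.4988 -0.2232  0.2015] 124.47 turn 27.93
[0, 0, np.float64(-0.19), np.float64(0.39), np.float64(0.42), np.float64(0.0), 1]
[0, 0, np.float64(-0.19), np.float64(0.38), np.float64(0.43), np.float64(0.0), 1]
[0, 0, np.float64(-0.19), np.float64(0.37), np.float64(0.44), np.float64(0.0), 1]
[0, 0, np.float64(-0.19), np.float64(0.36), np.float64(0.44), np.float64(0.0), 1]
[0, 0, np.float64(-0.19), np.float64(0.35), np.float64(0.45), np.float64(0.0), 1]
[0, 0, np.float64(-0.19), np.float64(0.34), np.float64(0.46), np.float64(0.0), 1]
[0, 0, np.float64(-0.19), np.float64(0.33), np.float64(0.46), np.float64(0.0), 1]
[0, 0, np.float64(-0.19), np.float64(0.33), np.float64(0.47), np.float64(0.0), 1]
[0, 0, np.float64(-0.19), np.float64(0.32), np.float64(0.48), np.float64(0.0), 1]
[0, 0, np.float64(-0.19), np.float64(0.31), np.float64(0.48), np.float64(0.0), 1]
[0, 0, np.float64(-0.19), np.float64(0.3), np.float64(0.49), np.float64(0.0), 1]
[0, 0, np.float64(-0.19), np.float64(0.29), np.float6
[... 309 characters left out ...]
(0.24), np.float64(0.52), np.float64(0.0), 1]
[0, 0, np.float64(-0.19), np.float64(0.23), np.float64(0.52), np.float64(0.0), 1]
[0, 0, np.float64(-0.19), np.float64(0.22), np.float64(0.53), np.float64(0.0), 1]
[0, 0, np.float64(-0.19), np.float64(0.21), np.float64(0.53), np.float64(0.0), 1]
[0, 0, np.float64(-0.19), np.float64(0.2), np.float64(0.54), np.float64(0.0), 1]
[0, 0, np.float64(-0.19), np.float64(0.19), np.float64(0.54), np.float64(0.0), 1]
[0, 0, np.float64(-0.19), np.float64(0.18), np.float64(0.54), np.float64(0.0), 1]
[0, 0, np.float64(-0.19), np.float64(0.17), np.float64(0.55), np.float64(0.0), 1]
[0, 0, np.float64(-0.19), np.float64(0.16), np.float64(0.55), np.float64(0.0), 1]
```

>>> jog_arm([
  [0,0,-0.19,0.39,0.42,0,1],
  [0,0,-0.19,0.38,0.43,0,1],
  [0,0,-0.19,0.37,0.44,0,1],
  [0,0,-0.19,0.36,0.44,0,1],
  [0,0,-0.19,0.35,0.45,0,1],
  [0,0,-0.19,0.34,0.46,0,1],
  [0,0,-0.19,0.33,0.46,0,1],
  [0,0,-0.19,0.33,0.47,0,1],
])

```text
time_s: 7.05
tcp_pos: [0.5275, -0.0879, 0.1977]
orientation: [[-0.69, 0.724, -0.002], [0.724, 0.69, 0.001], [0.002, -0.001, -1.0]]
ft_force: [0.8, -0.0, -2.0]
width: 0.0171
gripper_force: 88.1
```

>>> jog_arm([
  [0,0,-0.19,0.32,0.48,0,1],
  [0,0,-0.19,0.31,0.48,0,1],
  [0,0,-0.19,0.3,0.49,0,1],
  [0,0,-0.19,0.29,0.5,0,1],
  [0,0,-0.19,0.28,0.5,0,1],
  [0,0,-0.19,0.27,0.51,0,1],
  [0,0,-0.19,0.26,0.51,0,1],
  [0,0,-0.19,0.24,0.52,0,1],
])

```text
time_s: 7.85
tcp_pos: [0.5579, 0.0463, 0.1976]
orientation: [[-0.796, 0.605, -0.003], [0.605, 0.796, 0.0], [0.002, -0.002, -1.0]]
ft_force: [-0.4, 0.2, -2.4]
width: 0.0169
gripper_force: 88.0
```

>>> jog_arm([
  [0,0,-0.19,0.23,0.52,0,1],
  [0,0,-0.19,0.22,0.53,0,1],
  [0,0,-0.19,0.21,0.53,0,1],
  [0,0,-0.19,0.2,0.54,0,1],
  [0,0,-0.19,0.19,0.54,0,1],
  [0,0,-0.19,0.18,0.54,0,1],
  [0,0,-0.19,0.17,0.55,0,1],
  [0,0,-0.19,0.16,0.55,0,1],
])

```text
time_s: 8.65
tcp_pos: [0.591, 0.1807, 0.199]
orientation: [[-0.882, 0.471, 0.0], [0.471, 0.882, 0.0], [0.0, 0.0, -1.0]]
ft_force: [0.6, -0.9, -1.8]
width: 0.0168
gripper_force: 88.0
```

```bash
python3 - <<'E'
from h import *
o=get_obs();im=capture('wrist');cv2.imwrite('pics/w2.png',im[:,:,::-1])
M={}
for t in ['mould_base','fixed_board','swing_board','square']:
    R=outline_of('wrist',t);print(t,[(np.round(r['pixel']),round(r['score'],2),int(r['region'].sum())) for r in R])
    if R: M[t]=R[0]['region']
np.savez('w2.npz',o=np.array(o,dtype=object),**M)
E
```

```text
mould_base [(array([313., 105.]), 0.55, 51918)]
fixed_board [(array([213., 164.]), 0.78, 4251)]
swing_board [(array([232.,  56.]), 0.83, 6830)]
square [(array([308., 273.]), 0.94, 21812), (array([312., 107.]), 0.48, 51959)]
```

View pics/w2.png

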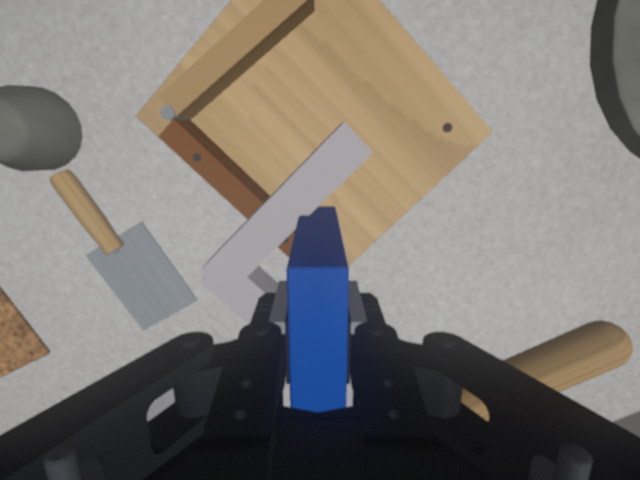

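The wrist view shows the held square (short-leg end at (345,125), heel at (205,275)), the mould corner pin at (167,112), the brown fixed board and the pale swinging board up-right of it.

```bash
cat > f2.py <<'E'
from h import *
d=np.load('w2.npz',allow_pickle=True);o=d['o'].item()
sq=d['square'].astype(np.uint8)
val=np.ones((480,640),np.float32);val[cv2.dilate(sq,np.ones((9,9)))>0]=0;val[285:]=0;val[205:,180:420]=0
allm=(d['mould_base']|d['fixed_board']|d['swing_board']).astype(np.float32)
c=np.array([-.075,-.07,.012])
def parts(v):
    return place(BASE,v),place([b+c for b in FIX],v),place([b@rot(v[3]).T+c for b in SW],v)
def iou(a,b,w): return (np.minimum(a,b)*w).sum()/(np.maximum(a,b)*w).sum()
def f(v,show=False):
    B,F,S=parts(v)
    q=[iou(render('wrist',B+F+S,o),allm,val),iou(render('wrist',F,o),d['fixed_board'].astype(np.float32),val),iou(render('wrist',S,o),d['swing_board'].astype(np.float32),val)]
    return q if show else -2*q[0]-q[1]-q[2]
v0=np.array([.528,.212,.304,-.1])
for k in range(2):
    s=np.array([v0]+[v0+np.eye(4)[i]*[.008,.008,.05,.05][i] for i in range(4)])
    v0=minimize(f,v0,method='Nelder-Mead',options=dict(initial_simplex=s,xatol=1e-4,fatol=1e-5,maxiter=200)).x
print('base',v0,f(v0,True))
v=v0;cor=v[:2]+(rot(v[2])@c)[:2];gr=cor+(rot(v[2])@[.042,.042,0])[:2]
print('corner',cor,'grip flush',gr,'tx',np.degrees(v[2])+135)
# held square: pose in world, underside height free from tool: z = tcp+.019-.067
val2=np.ones((480,640),np.float32);val2[285:]=0
z=o['tcp_pos'][2]+.0192-.067
def g(u): return -iou(render('wrist',place(SQ,u,u[3]),o),sq.astype(np.float32),val2)
a=np.arctan2(o['orientation'][1,0],o['orientation'][0,0])-np.radians(135)
u0=np.r_[o['tcp_pos'][:2]-(rot(a)@[.042,.042,0])[:2],a,z]
s=np.array([u0]+[u0+np.eye(4)[i]*[.004,.004,.03,.004][i] for i in range(4)])
r=minimize(g,u0,method='Nelder-Mead',options=dict(initial_simplex=s,xatol=1e-4,fatol=1e-5,maxiter=200))
u=r.x;print('nominal',u0,'fit',u,-r.fun,'IoU0',-g(u0))
print('tool grip offset(world)',u[:2]+(rot(u[2])@[.042,.042,0])[:2]-o['tcp_pos'][:2],'dyaw deg',np.degrees(u[2]-a))
vis=cv2.imread('pics/w2.png')
for P,col in zip(list(parts(v))+[place(SQ,u,u[3])],[(0,255,0),(0,0,255),(255,0,0),(255,255,0)]):
    vis[cv2.Canny((render('wrist',P,o)>.5).astype(np.uint8)*255,50,150)>0]=col
cv2.imwrite('pics/w2f.png',vis[:330])
E
python3 f2.py
```

```text
base [ 0.52574768  0.21262679  0.30405938 -0.12715129] [np.float32(0.9944821), np.float32(0.97342765), np.float32(0.9636967)]
corner [0.47514571 0.12338308] grip flush [0.5026445  0.17603112] tx 152.4213194676968
nominal [0.56309726 0.1282813  0.29545035 0.1511506 ] fit [0.56256159 0.12815395 0.29807966 0.15034761] 0.973092257976532 IoU0 0.93619454
tool grip offset(world) [-6.73572088e-04 -5.40449152e-05] dyaw deg 0.1506481743020383
```

View pics/w2f.png

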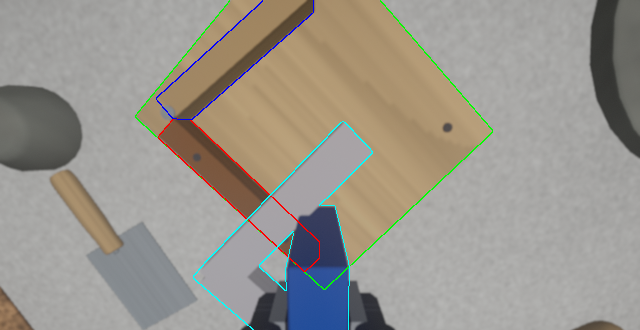

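>>> jog_arm([
  [0,0,-0.06,0.44,-0.16,0,1],
  [0,0,0,0.44,-0.16,0,1],
  [0,0,0,0.44,-0.16,0,1],
  [0,0,0,0.44,-0.16,0,1],
  [0,0,0,0.43,-0.15,0.2,1],
  [0,0,0,0,0,0.8,1],
  [0,0,0,0,0,0.8,1],
  [0,0,0,0,0,0.8,1],
])

```text
time_s: 9.7
tcp_pos: [0.5207, 0.1892, 0.1208]
orientation: [[-0.885, 0.466, 0.001], [0.466, 0.885, 0.0], [-0.001, 0.001, -1.0]]
ft_force: [0.5, 0.4, -3.0]
width: 0.0171
gripper_force: 88.5
```

>>> jog_arm([
  [0,0,0,0,0,0.6,1],
  [0,0,0,0,0,0.6,1],
  [0,0,0,0,0,0.3,1],
  [0,0,0,0,0,0,1],
  [0,0,0,0,0,0,1],
  [0,0,0,0,0,0,1],
  [0,0,0,0,0,0,1],
  [0,0,0,0,0,0,1],
])

```text
time_s: 10.5
tcp_pos: [0.5221, 0.1891, 0.0766]
orientation: [[-0.884, 0.467, 0.001], [0.467, 0.884, 0.0], [-0.001, 0.001, -1.0]]
ft_force: [-0.1, -0.0, -1.7]
width: 0.017
gripper_force: 88.2
```

```bash
cat >> h.py <<'E'
def cstate():
    o=get_obs();v=.30406;F=np.array([.5033,.1761]);R=rot(v)[:2,:2].T
    a=np.degrees(np.arctan2(o['orientation'][1,0],o['orientation'][0,0]))
    print('t',round(o['time_s'],2),'corner-frame mm',(R@(o['tcp_pos'][:2]-F)*1e3).round(2),'z',round(o['tcp_pos'][2]*1e3,2),'yaw',round(a,2),
     'F',(R@o['ft_force'][:2]).round(2),round(o['ft_force'][2],2),'w',round(o['width']*1e3,2),'T',np.r_[R@o['wrist_torque'][:2],o['wrist_torque'][2]].round(2),'zax',o['orientation'][:2,2].round(4))
E
python3 - <<'E'
from h import *
cstate();cstate()
E
```

```text
t 10.5 corner-frame mm [21.8   6.83] z 76.59 yaw 152.19 F [-0.14  0.02] -1.7 w 16.99 T [0.05 0.04 0.01] zax [0.0012 0.0004]
t 10.5 corner-frame mm [21.8   6.83] z 76.59 yaw 152.19 F [-0.14  0.02] -1.7 w 16.99 T [0.05 0.04 0.01] zax [0.0012 0.0004]
```

>>> jog_arm([
  [0,0,0,0,0,0.1,1],
  [0,0,0,0,0,0.1,1],
  [0,0,0,0,0,0.1,1],
  [0,0,0,0,0,0.1,1],
  [0,0,0,0,0,0.04,1],
  [0,0,0,0,0,0,1],
  [0,0,0,0,0,0,1],
  [0,0,0,0,0,0,1],
])

```text
time_s: 11.3
tcp_pos: [0.5217, 0.189, 0.0628]
orientation: [[-0.884, 0.467, 0.0], [0.467, 0.884, 0.0], [-0.0, 0.0, -1.0]]
ft_force: [-0.5, 0.5, -2.4]
width: 0.0172
gripper_force: 88.2
```

```bash
python3 -c "
from h import *
cstate()"
```

```text
t 11.3 corner-frame mm [21.43  6.81] z 62.83 yaw 152.19 F [-0.33  0.67] -2.39 w 17.18 T [ 0.04 -0.03 -0.03] zax [0.0002 0.0001]
```

>>> jog_arm([
  [0,0,0,-0.05,-0.05,0,1],
  [0,0,0,-0.05,-0.05,0,1],
  [0,0,0,0.05,-0.05,0,1],
  [0,0,0,0.06,-0.06,0,1],
  [0,0,0,0.06,-0.06,0,1],
  [0,0,0,0.04,-0.04,0,1],
  [0,0,0,0,0,0,1],
  [0,0,0,0,0,0,1],
])

```text
time_s: 12.1
tcp_pos: [0.5146, 0.1824, 0.0628]
orientation: [[-0.884, 0.467, 0.0], [0.467, 0.884, 0.0], [-0.0, 0.0, -1.0]]
ft_force: [0.9, 1.1, -3.2]
width: 0.0171
gripper_force: 88.2
```

```bash
python3 -c "
from h import *
cstate()"
```

```text
t 12.1 corner-frame mm [12.64  2.64] z 62.84 yaw 152.18 F [1.18 0.78] -3.22 w 17.12 T [-0.03 -0.2  -0.06] zax [0.0005 0.0002]
```

>>> jog_arm([
  [0,0,0,0.03,-0.03,0,1],
  [0,0,0,0.03,-0.03,0,1],
  [0,0,0,0.03,-0.03,0,1],
  [0,0,0,0.03,-0.03,0,1],
  [0,0,0,0.03,-0.03,0,1],
  [0,0,0,0.02,-0.02,0,1],
  [0,0,0,0,0,0,1],
  [0,0,0,0,0,0,1],
])

```text
time_s: 12.9
tcp_pos: [0.5072, 0.1801, 0.0627]
orientation: [[-0.885, 0.467, -0.0], [0.467, 0.885, -0.0], [0.0, -0.0, -1.0]]
ft_force: [1.6, 1.5, -1.8]
width: 0.0172
gripper_force: 88.3
```

```bash
python3 -c "
from h import *
cstate()"
```

```text
t 12.9 corner-frame mm [4.96 2.64] z 62.73 yaw 152.19 F [1.99 0.94] -1.8 w 17.21 T [ 0.3  -0.38 -0.19] zax [-0.0004 -0.0001]
```

>>> jog_arm([
  [0,0,0,0.02,-0.02,0,1],
  [0,0,0,0.02,-0.02,0,1],
  [0,0,0,0.02,-0.02,0,1],
  [0,0,0,-0.01,-0.01,0,1],
  [0,0,0,-0.01,-0.01,0,1],
  [0,0,0,-0.01,-0.01,0,1],
  [0,0,0,0,0,0,1],
  [0,0,0,0,0,0,1],
])

```text
time_s: 13.7
tcp_pos: [0.5052, 0.1781, 0.0627]
orientation: [[-0.885, 0.466, -0.0], [0.466, 0.885, -0.0], [0.0, -0.0, -1.0]]
ft_force: [1.5, 1.5, -2.1]
width: 0.0168
gripper_force: 88.3
```

```bash
python3 -c "
from h import *
cstate()"
```

```text
t 13.7 corner-frame mm [2.42 1.29] z 62.68 yaw 152.19 F [1.89 1.  ] -2.06 w 16.81 T [ 0.15 -0.31 -0.11] zax [-0.0004 -0.0002]
```

Continue −y in fine steps until contact.

>>> jog_arm([
  [0,0,0,-0.01,-0.01,0,1],
  [0,0,0,-0.01,-0.01,0,1],
  [0,0,0,-0.01,-0.01,0,1],
  [0,0,0,0,0,0,1],
  [0,0,0,0,0,0,1],
  [0,0,0,0,0,0,1],
  [0,0,0,0,0,0,1],
  [0,0,0,0,0,0,1],
])

```text
time_s: 14.5
tcp_pos: [0.5056, 0.1769, 0.0627]
orientation: [[-0.885, 0.466, -0.0], [0.466, 0.885, -0.0], [0.0, -0.0, -1.0]]
ft_force: [1.3, 0.2, -1.9]
width: 0.0171
gripper_force: 88.3
```

```bash
python3 -c "
from h import *
cstate()"
```

```text
t 14.5 corner-frame mm [2.46 0.08] z 62.69 yaw 152.2 F [ 1.31 -0.15] -1.95 w 17.13 T [ 0.1  -0.21 -0.09] zax [-0.0003 -0.0001]
```

>>> jog_arm([
  [0,0,0,-0.01,-0.01,0,1],
  [0,0,0,-0.01,-0.01,0,1],
  [0,0,0,0,0,0,1],
  [0,0,0,0,0,0,1],
  [0,0,0,0,0,0,1],
  [0,0,0,0,0,0,1],
  [0,0,0,0,0,0,1],
  [0,0,0,0,0,0,1],
])

```text
time_s: 15.3
tcp_pos: [0.5058, 0.1767, 0.0628]
orientation: [[-0.884, 0.467, -0.0], [0.467, 0.884, 0.001], [0.001, 0.001, -1.0]]
ft_force: [-1.0, 4.8, -2.0]
width: 0.0171
gripper_force: 88.4
```

```bash
python3 -c "
from h import *
cstate()"
```

```text
t 15.3 corner-frame mm [ 2.51 -0.19] z 62.75 yaw 152.17 F [0.47 4.83] -1.97 w 17.07 T [ 1.05 -0.18 -0.1 ] zax [-0.0004  0.0008]
```

>>> jog_arm([
  [0,0,0,0.01,0.01,0,1],
  [0,0,0,0.012,-0.012,0,1],
  [0,0,0,0.012,-0.012,0,1],
  [0,0,0,0.012,-0.012,0,1],
  [0,0,0,0.012,-0.012,0,1],
  [0,0,0,0,0,0,1],
  [0,0,0,0,0,0,1],
  [0,0,0,0,0,0,1],
])

```text
time_s: 16.1
tcp_pos: [0.5054, 0.1766, 0.0629]
orientation: [[-0.884, 0.467, 0.003], [0.467, 0.884, 0.001], [-0.002, 0.002, -1.0]]
ft_force: [2.2, 5.9, -4.4]
width: 0.0171
gripper_force: 87.9
```

```bash
python3 -c "
from h import *
cstate()"
```

```text
t 16.1 corner-frame mm [ 2.17 -0.16] z 62.93 yaw 152.17 F [3.86 4.93] -4.44 w 17.11 T [ 1.02 -0.9  -0.17] zax [0.0027 0.0012]
```

>>> jog_arm([
  [0,0,0,0.01,0.01,0,1],
  [0,0,0,0,0,0,1],
  [0,0,0,0,0,0,1],
  [0,0,0,0,0,0,1],
  [0,0,0,0,0,0,1],
  [0,0,0,0,0,0,1],
  [0,0,0,0,0,0,1],
  [0,0,0,0,0,0,1],
])

```text
time_s: 16.9
tcp_pos: [0.5053, 0.1766, 0.063]
orientation: [[-0.884, 0.467, 0.003], [0.467, 0.884, 0.001], [-0.002, 0.002, -1.0]]
ft_force: [3.7, 4.0, -4.9]
width: 0.0173
gripper_force: 88.3
```

```bash
python3 -c "
from h import *
cstate()"
```

```text
t 16.9 corner-frame mm [ 2.11 -0.11] z 63.01 yaw 152.18 F [4.71 2.66] -4.92 w 17.27 T [ 0.68 -1.02 -0.12] zax [0.0028 0.0006]
```

```bash
python3 - <<'E'
from h import *
o=get_obs();im=capture('wrist');cv2.imwrite('pics/w3.png',im[:,:,::-1]);
M={}
for t in ['mould_base','fixed_board','swing_board','square']:
    R=outline_of('wrist',t);print(t,[(np.round(r['pixel']),round(r['score'],2),int(r['region'].sum())) for r in R])
    if R: M[t]=R[0]['region']
np.savez('w3.npz',o=np.array(o,dtype=object),**M)
E
```

```text
mould_base [(array([419., 199.]), 0.86, 102643)]
fixed_board [(array([200., 311.]), 0.6, 3804)]
swing_board [(array([278., 155.]), 0.7, 15450)]
square [(array([310., 273.]), 0.64, 21126)]
```

View pics/w3.png

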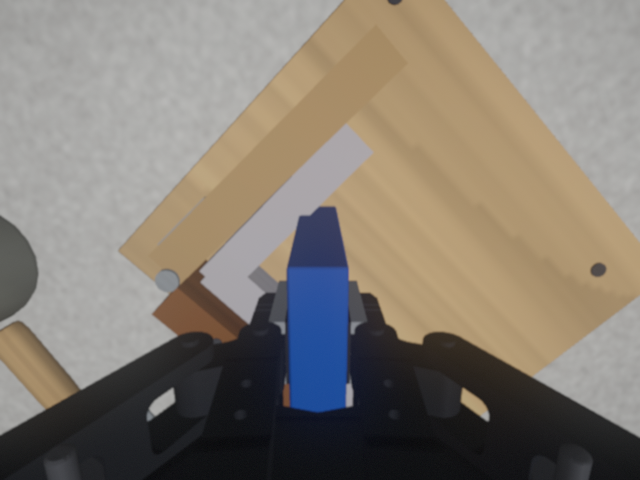

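Wrist view: swing board from pin (167,280) to (390,40), square's short leg against it ending at (350,130). Fit it for the angle.

```bash
cat > f3.py <<'E'
import sys
from h import *
F=sys.argv[1]
d=np.load(F+'.npz',allow_pickle=True);o=d['o'].item()
sq=d['square'].astype(np.uint8)
val=np.ones((480,640),np.float32);val[cv2.dilate(sq,np.ones((5,5)))>0]=0;val[300:]=0;val[205:,240:420]=0
sw=d['swing_board'].astype(np.float32);fx=d['fixed_board'].astype(np.float32)
allm=np.maximum(np.maximum(sw,fx),d['mould_base'].astype(np.float32))
c=np.array([-.075,-.07,.012])
def parts(v): return place(BASE,v),place([b+c for b in FIX],v),place([b@rot(v[3]).T+c for b in SW],v)
def iou(a,b,w): return (np.minimum(a,b)*w).sum()/(np.maximum(a,b)*w).sum()
def f(v,show=False):
    B,Fb,S=parts(v)
    q=[iou(render('wrist',B+Fb+S,o),allm,val),iou(render('wrist',S,o),sw,val)]
    return q if show else -2*q[0]-q[1]
v0=np.array([.5257,.2126,.304,-.03])
for k in range(2):
    s=np.array([v0]+[v0+np.eye(4)[i]*[.004,.004,.02,.03][i] for i in range(4)])
    v0=minimize(f,v0,method='Nelder-Mead',options=dict(initial_simplex=s,xatol=1e-4,fatol=1e-5,maxiter=200)).x
v=v0;cor=v[:2]+(rot(v[2])@c)[:2]
print('base',v0,f(v0,True),'corner',cor)
a=np.arctan2(o['orientation'][1,0],o['orientation'][0,0])-np.radians(135)+.0026
u=np.r_[o['tcp_pos'][:2]+[-.0007,0]-(rot(a)@[.042,.042,0])[:2],a]
print('square in corner frame mm',(rot(v[2]).T@np.r_[u[:2]-cor,0]*1e3).round(2),'yaw diff',a-v[2])
vis=cv2.imread('pics/'+F+'.png')
for P,col in zip(list(parts(v))+[place(SQ,u,o['tcp_pos'][2]-.0495)],[(0,255,0),(0,0,255),(255,0,0),(255,255,0)]):
    vis[cv2.Canny((render('wrist',P,o)>.5).astype(np.uint8)*255,50,150)>0]=col
cv2.imwrite('pics/'+F+'f.png',vis)
E
python3 f3.py w3
```

```text
base [ 0.52569597  0.21250568  0.2985245  -0.02666492] [np.float32(0.9952006), np.float32(0.95909745)] corner [0.47460083 0.1235434 ]
square in corner frame mm [ 2.49 -0.26  0.  ] yaw diff 0.0038655461502090094
```

View pics/w3f.png

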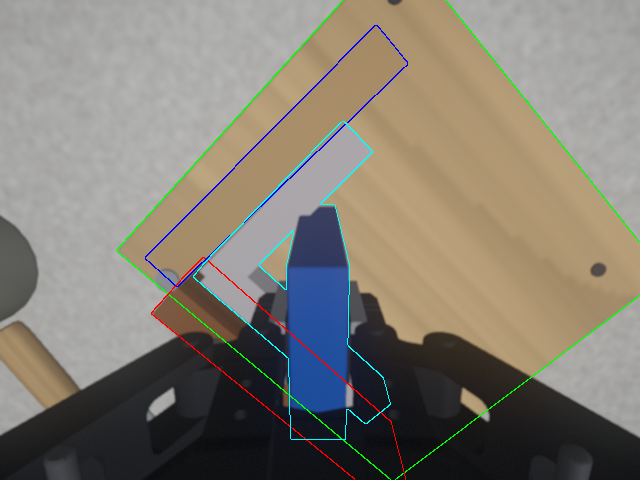

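>>> jog_arm([
  [0,0,0,0.01,0.01,0,1],
  [0,0,0,0.01,0.01,0,1],
  [0,0,0,0,0,0,1],
  [0,0,0,0,0,0,1],
  [0,0,0,0.01,-0.01,0,1],
  [0,0,0,0,0,0,1],
  [0,0,0,0,0,0,1],
  [0,0,0,0,0,0,1],
])

```text
time_s: 17.95
tcp_pos: [0.503, 0.177, 0.0627]
orientation: [[-0.884, 0.467, -0.0], [0.467, 0.884, -0.0], [0.0, -0.0, -1.0]]
ft_force: [3.0, -1.4, -2.8]
width: 0.0172
gripper_force: 88.4
```

```bash
python3 -c "
from h import *
cstate()"
```

```text
t 17.95 corner-frame mm [-0.01  0.97] z 62.66 yaw 152.19 F [ 2.44 -2.24] -2.75 w 17.24 T [-0.35 -0.45 -0.08] zax [-0.0003 -0.    ]
```

>>> jog_arm([
  [0,0,0,-0.01,-0.01,0,1],
  [0,0,0,-0.01,-0.01,0,1],
  [0,0,0,-0.006,-0.006,0,1],
  [0,0,0,0,0,0,1],
  [0,0,0,0.01,-0.01,0,1],
  [0,0,0,0,0,0,1],
  [0,0,0,0,0,0,1],
  [0,0,0,0,0,0,1],
])

```text
time_s: 18.75
tcp_pos: [0.5031, 0.176, 0.0628]
orientation: [[-0.884, 0.467, 0.0], [0.467, 0.884, 0.0], [0.0, 0.0, -1.0]]
ft_force: [2.3, 2.3, -2.1]
width: 0.017
gripper_force: 88.4
```

```bash
python3 -c "
from h import *
cstate()"
```

```text
t 18.75 corner-frame mm [-0.22 -0.05] z 62.76 yaw 152.19 F [2.87 1.48] -2.11 w 16.96 T [ 0.35 -0.53 -0.2 ] zax [0.     0.0002]
```

>>> jog_arm([
  [0,0,0,0,-0.014,0,1],
  [0,0,0,0,0,0,1],
  [0,0,0,0,-0.014,0,1],
  [0,0,0,0,0,0,1],
  [0,0,0,0,0,0,1],
  [0,0,0,0,0,0,1],
  [0,0,0,0,0,0,1],
  [0,0,0,0,0,0,1],
])

```text
time_s: 19.55
tcp_pos: [0.5031, 0.1759, 0.0628]
orientation: [[-0.884, 0.467, 0.001], [0.467, 0.884, 0.001], [-0.0, 0.001, -1.0]]
ft_force: [2.5, 7.1, -4.1]
width: 0.0167
gripper_force: 88.1
```

```bash
python3 -c "
from h import *
cstate()"
```

```text
t 19.55 corner-frame mm [-0.3  -0.15] z 62.83 yaw 152.17 F [4.49 6.04] -4.09 w 16.75 T [ 0.98 -0.82 -0.21] zax [0.0008 0.0012]
```

>>> jog_arm([
  [0,0,0,0.01,-0.01,0,1],
  [0,0,0,0,0,0,1],
  [0,0,0,0.01,-0.01,0,1],
  [0,0,0,0,0,0,1],
  [0,0,0,0.01,-0.01,0,1],
  [0,0,0,0,0,0,1],
  [0,0,0,0,0,0,1],
  [0,0,0,0,0,0,1],
])

```text
time_s: 20.35
tcp_pos: [0.5029, 0.1758, 0.063]
orientation: [[-0.884, 0.467, 0.003], [0.467, 0.884, 0.002], [-0.001, 0.003, -1.0]]
ft_force: [3.8, 7.4, -5.0]
width: 0.0169
gripper_force: 88.0
```

```bash
python3 -c "
from h import *
cstate()"
```

```text
t 20.35 corner-frame mm [-0.53 -0.18] z 62.96 yaw 152.16 F [5.81 5.88] -4.99 w 16.95 T [ 1.01 -1.18 -0.11] zax [0.0026 0.0018]
```

>>> jog_arm([
  [0,0,0,0.01,-0.01,0,1],
  [0,0,0,0,0,0,1],
  [0,0,0,0.01,-0.01,0,1],
  [0,0,0,0,0,0,1],
  [0,0,0,0.01,-0.01,0,1],
  [0,0,0,0,0,0,1],
  [0,0,0,0,0,0,1],
  [0,0,0,0,0,0,1],
])

```text
time_s: 21.15
tcp_pos: [0.5026, 0.1757, 0.0631]
orientation: [[-0.884, 0.467, 0.004], [0.467, 0.884, 0.002], [-0.003, 0.004, -1.0]]
ft_force: [5.4, 7.5, -6.0]
width: 0.0169
gripper_force: 87.8
```

```bash
python3 -c "
from h import *
cstate()"
```

```text
t 21.15 corner-frame mm [-0.75 -0.17] z 63.12 yaw 152.16 F [7.4  5.54] -6.04 w 16.87 T [ 1.15 -1.64 -0.07] zax [0.0045 0.0024]
```

>>> jog_arm([
  [0,0,0,0.01,-0.01,0,1],
  [0,0,0,0,-0.014,0,1],
  [0,0,0,0.01,-0.01,0,1],
  [0,0,0,0,-0.014,0,1],
  [0,0,0,0.01,-0.01,0,1],
  [0,0,0,0,0,0,1],
  [0,0,0,0,0,0,1],
  [0,0,0,0,0,0,1],
])

```text
time_s: 21.95
tcp_pos: [0.5025, 0.1755, 0.0634]
orientation: [[-0.884, 0.467, 0.007], [0.467, 0.884, 0.004], [-0.005, 0.007, -1.0]]
ft_force: [7.4, 11.0, -8.2]
width: 0.0171
gripper_force: 87.9
```

```bash
python3 - <<'E'
from h import *
cstate()
o=get_obs();im=capture('wrist');cv2.imwrite('pics/w4.png',im[:,:,::-1]);
M={t:outline_of('wrist',t)[0]['region'] for t in ['mould_base','fixed_board','swing_board','square']}
np.savez('w4.npz',o=np.array(o,dtype=object),**M)
cstate()
E
python3 f3.py w4
```

```text
t 21.95 corner-frame mm [-0.95 -0.29] z 63.43 yaw 152.14 F [10.33  8.3 ] -8.23 w 17.08 T [ 1.76 -2.25  0.  ] zax [0.0072 0.004 ]
t 22.2 corner-frame mm [-0.96 -0.32] z 63.41 yaw 152.14 F [10.   8.7] -8.38 w 17.05 T [ 1.73 -2.2   0.  ] zax [0.0072 0.0039]
base [0.52589701 0.21233898 0.29455961 0.00570614] [np.float32(0.9938892), np.float32(0.95926684)] corner [0.47444954 0.12357999]
square in corner frame mm [-0.46 -0.51  0.  ] yaw diff 0.007145027152340111
```

>>> jog_arm([
  [0,0,0,0,-0.01,0,1],
  [0,0,0,0,0,0,1],
  [0,0,0,0,0,0,1],
  [0,0,0,0,0,0,1],
  [0,0,0,0,0,0,1],
  [0,0,0,0,0,0,1],
  [0,0,0,0,0,0,1],
  [0,0,0,0,0,0,1],
])

```text
time_s: 23.0
tcp_pos: [0.5025, 0.1755, 0.0635]
orientation: [[-0.884, 0.467, 0.007], [0.467, 0.884, 0.004], [-0.005, 0.007, -1.0]]
ft_force: [7.3, 10.9, -7.6]
width: 0.0167
gripper_force: 88.0
```

>>> jog_arm([
  [0,0,0,0,0,0,1],
  [0,0,0,0,0,0,1],
  [0,0,0,0,0,0,1],
  [0,0,0,0,0,0,1],
  [0,0,0,0,0,0,1],
  [0,0,0,0,0,0,1],
  [0,0,0,0,0,0,1],
  [0,0,0,0,0,0,1],
])

```text
time_s: 23.8
tcp_pos: [0.5025, 0.1755, 0.0634]
orientation: [[-0.884, 0.467, 0.007], [0.467, 0.884, 0.004], [-0.005, 0.007, -1.0]]
ft_force: [7.7, 11.2, -8.0]
width: 0.017
gripper_force: 88.0
```

```bash
python3 -c "
from h import *
cstate()"
```

```text
t 23.8 corner-frame mm [-1.   -0.37] z 63.44 yaw 152.13 F [10.68  8.37] -8.05 w 16.97 T [ 1.96 -2.33 -0.03] zax [0.0074 0.0043]
```

>>> jog_arm([
  [0,0,0,-0.02,0.02,0,1],
  [0,0,0,-0.02,0.04,0,1],
  [0,0,0,-0.03,0.08,0,1],
  [0,0,0,0,0.15,0,1],
  [0,0,0,0,0.25,0,1],
  [0,0,0,0,0.3,0,1],
  [0,0,0,0,0,0,1],
  [0,0,0,0,0,0,1],
])

```text
time_s: 24.6
tcp_pos: [0.512, 0.1945, 0.0626]
orientation: [[-0.885, 0.466, -0.001], [0.466, 0.885, -0.0], [0.0, -0.0, -1.0]]
ft_force: [-0.3, -0.0, -2.2]
width: 0.017
gripper_force: 89.2
```

>>> jog_arm([
  [0,0,0,0,0,-0.3,1],
  [0,0,0,0,0,-0.7,1],
  [0,0,0,0,0,-0.8,1],
  [0,0,0,0,0,-0.8,1],
  [0,0,0,0,0,-0.8,1],
  [0,0,0,0,0,-0.8,1],
  [0,0,0,0,0,-0.3,1],
  [0,0,0,0,0,0,1],
])

```text
time_s: 25.4
tcp_pos: [0.5129, 0.1944, 0.1993]
orientation: [[-0.884, 0.467, 0.003], [0.467, 0.884, 0.001], [-0.002, 0.002, -1.0]]
ft_force: [-0.3, 0.8, -2.3]
width: 0.017
gripper_force: 89.6
```

```bash
python3 - <<'E'
from h import *
cstate()
o=get_obs();im=capture('wrist');cv2.imwrite('pics/w5.png',im[:,:,::-1]);
M={t:outline_of('wrist',t)[0]['region'] for t in ['mould_base','fixed_board','swing_board','square']}
np.savez('w5.npz',o=np.array(o,dtype=object),**M)
E
python3 f3.py w5
```

```text
t 25.4 corner-frame mm [14.67 14.58] z 199.33 yaw 152.18 F [-0.    0.87] -2.33 w 16.97 T [-0.   -0.02 -0.  ] zax [0.0031 0.0008]
base [ 5.25501015e-01  2.12721593e-01  2.99601690e-01 -4.34573641e-05] [np.float32(0.98995954), np.float32(0.95366883)] corner [0.47450173 0.12370433]
square in corner frame mm [15.03 14.29  0.  ] yaw diff 0.0028258858670111575
```

View pics/w5f.png

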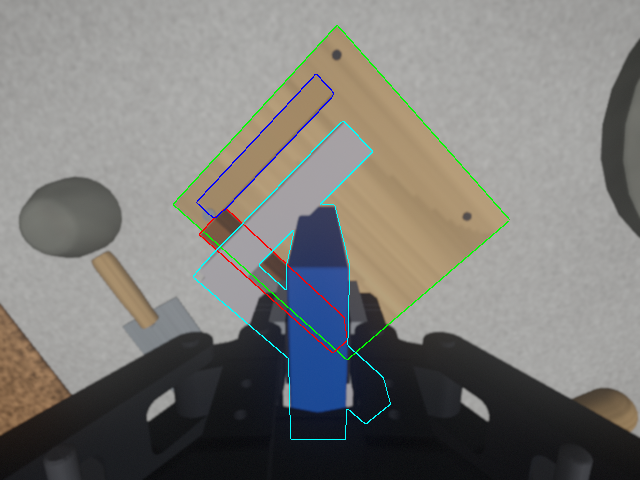

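```bash
python3 - <<'E' | sed 's/np.float64(\([^)]*\))/\1/g'
from h import *
plan((.5035,-.2095,.2),124.6,24,grip=1)
E
```

```text
from [0.5111 0.1941 0.1963] 152.18 turn -27.58
[0, 0, 0.19, -0.25, -0.5, -0.01, 1]
[0, 0, 0.19, -0.26, -0.5, -0.01, 1]
[0, 0, 0.19, -0.27, -0.49, -0.01, 1]
[0, 0, 0.19, -0.28, -0.48, -0.01, 1]
[0, 0, 0.19, -0.29, -0.48, -0.01, 1]
[0, 0, 0.19, -0.3, -0.47, -0.01, 1]
[0, 0, 0.19, -0.31, -0.47, -0.01, 1]
[0, 0, 0.19, -0.32, -0.46, -0.01, 1]
[0, 0, 0.19, -0.33, -0.45, -0.01, 1]
[0, 0, 0.19, -0.34, -0.45, -0.01, 1]
[0, 0, 0.19, -0.35, -0.44, -0.01, 1]
[0, 0, 0.19, -0.36, -0.43, -0.01, 1]
[0, 0, 0.19, -0.36, -0.43, -0.01, 1]
[0, 0, 0.19, -0.37, -0.42, -0.01, 1]
[0, 0, 0.19, -0.38, -0.41, -0.01, 1]
[0, 0, 0.19, -0.39, -0.4, -0.01, 1]
[0, 0, 0.19, -0.4, -0.4, -0.01, 1]
[0, 0, 0.19, -0.41, -0.39, -0.01, 1]
[0, 0, 0.19, -0.41, -0.38, -0.01, 1]
[0, 0, 0.19, -0.42, -0.37, -0.01, 1]
[0, 0, 0.19, -0.43, -0.36, -0.01, 1]
[0, 0, 0.19, -0.43, -0.35, -0.01, 1]
[0, 0, 0.19, -0.44, -0.34, -0.01, 1]
[0, 0, 0.19, -0.45, -0.34, -0.01, 1]
```

>>> jog_arm([
  [0,0,0.19,-0.25,-0.5,-0.01,1],
  [0,0,0.19,-0.26,-0.5,-0.01,1],
  [0,0,0.19,-0.27,-0.49,-0.01,1],
  [0,0,0.19,-0.28,-0.48,-0.01,1],
  [0,0,0.19,-0.29,-0.48,-0.01,1],
  [0,0,0.19,-0.3,-0.47,-0.01,1],
  [0,0,0.19,-0.31,-0.47,-0.01,1],
  [0,0,0.19,-0.32,-0.46,-0.01,1],
])

```text
time_s: 26.45
tcp_pos: [0.5087, 0.0593, 0.1991]
orientation: [[-0.799, 0.602, -0.002], [0.602, 0.799, 0.0], [0.002, -0.001, -1.0]]
ft_force: [-0.3, 0.2, -1.6]
width: 0.0169
gripper_force: 89.3
```

>>> jog_arm([
  [0,0,0.19,-0.33,-0.45,-0.01,1],
  [0,0,0.19,-0.34,-0.45,-0.01,1],
  [0,0,0.19,-0.35,-0.44,-0.01,1],
  [0,0,0.19,-0.36,-0.43,-0.01,1],
  [0,0,0.19,-0.36,-0.43,-0.01,1],
  [0,0,0.19,-0.37,-0.42,-0.01,1],
  [0,0,0.19,-0.38,-0.41,-0.01,1],
  [0,0,0.19,-0.39,-0.4,-0.01,1],
])

```text
time_s: 27.25
tcp_pos: [0.5066, -0.075, 0.2015]
orientation: [[-0.693, 0.721, -0.002], [0.721, 0.693, 0.001], [0.002, -0.001, -1.0]]
ft_force: [1.2, 0.7, -2.4]
width: 0.0169
gripper_force: 89.4
```

>>> jog_arm([
  [0,0,0.19,-0.4,-0.4,-0.01,1],
  [0,0,0.19,-0.41,-0.39,-0.01,1],
  [0,0,0.19,-0.41,-0.38,-0.01,1],
  [0,0,0.19,-0.42,-0.37,-0.01,1],
  [0,0,0.19,-0.43,-0.36,-0.01,1],
  [0,0,0.19,-0.43,-0.35,-0.01,1],
  [0,0,0.19,-0.44,-0.34,-0.01,1],
  [0,0,0.19,-0.45,-0.34,-0.01,1],
])

```text
time_s: 28.05
tcp_pos: [0.5052, -0.2103, 0.2047]
orientation: [[-0.57, 0.822, -0.0], [0.822, 0.57, 0.0], [0.0, -0.0, -1.0]]
ft_force: [0.5, -0.2, -1.8]
width: 0.0165
gripper_force: 89.4
```

>>> jog_arm([
  [0,0,0,0,0,0.4,1],
  [0,0,0,0,0,0.7,1],
  [0,0,0,0,0,0.8,1],
  [0,0,0,0,0,0.8,1],
  [0,0,0,0,0,0.8,1],
  [0,0,0,0,0,0.5,1],
  [0,0,0,0,0,0,1],
  [0,0,0,0,0,0,1],
])

```text
time_s: 28.85
tcp_pos: [0.505, -0.2087, 0.0846]
orientation: [[-0.571, 0.821, -0.001], [0.821, 0.571, 0.001], [0.001, -0.0, -1.0]]
ft_force: [-0.7, -0.2, -1.7]
width: 0.0167
gripper_force: 89.1
```

>>> jog_arm([
  [0,0,0,0,0,0.3,1],
  [0,0,0,0,0,0.25,1],
  [0,0,0,0,0,0.15,1],
  [0,0,0,0,0,0.1,1],
  [0,0,0,0,0,0.08,1],
  [0,0,0,0,0,0.05,1],
  [0,0,0,0,0,0,1],
  [0,0,0,0,0,0,1],
])

```text
time_s: 29.65
tcp_pos: [0.5053, -0.2091, 0.0571]
orientation: [[-0.571, 0.821, 0.0], [0.821, 0.571, -0.0], [-0.0, 0.0, -1.0]]
ft_force: [-1.5, 0.0, -2.3]
width: 0.0171
gripper_force: 89.2
```

>>> jog_arm([
  [0,0,0,0,0,0.03,1],
  [0,0,0,0,0,0.02,1],
  [0,0,0,0,0,0.02,1],
  [0,0,0,0,0,0,1],
  [0,0,0,0,0,0,1],
  [0,0,0,0,0,0,1],
  [0,0,0,0,0,0,1],
  [0,0,0,0,0,0,1],
])

```text
time_s: 30.45
tcp_pos: [0.5055, -0.209, 0.0557]
orientation: [[-0.571, 0.821, 0.001], [0.821, 0.571, -0.0], [-0.0, 0.0, -1.0]]
ft_force: [-1.8, 2.4, 6.4]
width: 0.0167
gripper_force: 90.5
```

>>> jog_arm([
  [0,0,0,0,0,-0.02,-1],
  [0,0,0,0,0,0,-1],
  [0,0,0,0,0,0,-1],
  [0,0,0,0,0,0,-1],
  [0,0,0,0,0,0,-1],
  [0,0,0,0,0,0,-1],
  [0,0,0,0,0,0,-1],
  [0,0,0,0,0,0,-1],
])

```text
time_s: 31.25
tcp_pos: [0.5052, -0.209, 0.0555]
orientation: [[-0.571, 0.821, -0.0], [0.821, 0.571, 0.0], [0.0, -0.0, -1.0]]
ft_force: [-0.2, 0.3, -0.3]
width: 0.0854
gripper_force: 0.0
```

>>> jog_arm([
  [0,0,0,0,0,-0.3,-1],
  [0,0,0,0,0,-0.7,-1],
  [0,0,0,0,0,-0.8,-1],
  [0,0,0,0,0,-0.8,-1],
  [0,0,0,0,0,-0.8,-1],
  [0,0,0,0,0,-0.8,-1],
  [0,0,0,0,0,-0.6,-1],
  [0,0,0,0,0,0,-1],
])

```text
time_s: 32.05
tcp_pos: [0.507, -0.21, 0.2028]
orientation: [[-0.571, 0.821, 0.005], [0.821, 0.571, -0.003], [-0.005, 0.003, -1.0]]
ft_force: [0.5, -0.4, 0.8]
width: 0.0854
gripper_force: 0.0
```

```bash
python3 - <<'E'
from h import *
o=get_obs();im=capture('wrist');im2=capture('top')
cv2.imwrite('pics/end.png',np.hstack([cv2.resize(im,(400,300)),cv2.resize(im2,(400,300))])[:,:,::-1])
s=outl('wrist','square',(315,215));v,q=fit([('wrist',s,o)],SQ,(.456,-.243,-.18),.006,(.01,.01,.05))
print('sq',v,q,'grip',v[:2]+(rot(v[2])@[.042,.042,0])[:2])
E
```

```text
sq [ 0.4563267  -0.24274779 -0.17035198] 0.9678410291671753 grip [ 0.50483899 -0.20847596]
```

View pics/end.png

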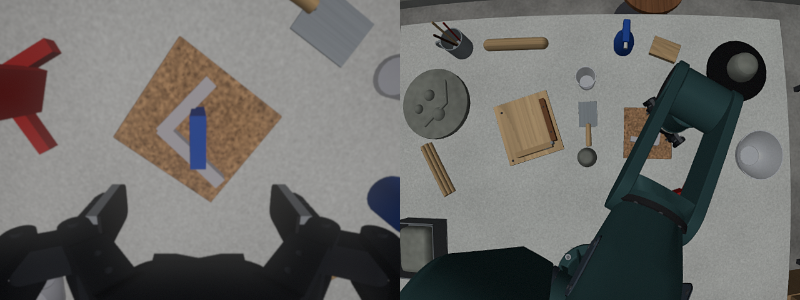

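The square stands flat in the middle of the pad (grip at (198,140)), released; the mould looks square and the bystanders are unmoved.

```bash
python3 -c "
from station import *
print(job_done())"
```

```text
the job is handed in; nothing more can be done
None
```

The job is handed in, with no verdict shown: the square was pressed into the corner at a measured 10.7 N towards the swinging board and 8.4 N towards the fixed board for over 1.5 s. Friction means each board bore somewhat less. The swinging board then measured square in the camera fit, and the square is set down and released with its grip about 2 mm from the pad's centre. The spatula, cone and cup look unmoved.

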